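# Turn the milled block in the hand-lever vise and hold it clamped at six clicks

## Task

Swing the lever of the hand-lever vise back to its open stop, then lift the milled block that stands in it, turn it a quarter turn about the vertical so that its bored faces look out of the open sides for deburring, and stand it back on the bed, square and about central between the jaws. Then close the vise by its lever exactly six clicks counted from the open stop, never past the sixth, and finish still holding the lever handle there, for it springs back if you let go. Leave the two other blocks, the file, the deburring tool and the collar alone.

Things in the scene. Friction and masses are not known exactly. Their poses are not given: they have to be found in the camera images.
- vise: Hand-lever vise, grey cast iron, bolted down. Origin: on the bench, midway between the jaw plates when open; z up; x = clamping direction, from the lever end to the fixed jaw. Base x -190 to +75 mm, y +-73 mm. The work stands on the bed, 64 mm wide (y), top at z = 35.5 mm, between jaw plates 80 mm wide (y) and 62.5 mm high (z). Fixed plate's face at x = +31 mm.
- pad: Sprung steel plate of the slide jaw, 8 x 80 x 27 mm. Its own frame coincides with the vise's when fully open; its face is at x = -31 mm in it (62 mm gap when open). It moves 15 mm per radian of lever (3.1 mm a click) towards the vise's +x, and once the work is tight it gives way on its springs (11 N per mm, 11.8 mm of travel). It pushes loose work against the fixed jaw.
- pivot (a point): The lever's vertical pivot axis, at x = -138, y = 0 in the vise's frame, 42 mm above the bench. Around it lie the toothed ratchet quadrant (52 mm radius) and, on the vise's -y side, the sprung roller pawl, all less than 70 mm above the bench.
- lever (a joint): Lever, rad; closes anticlockwise seen from above. 0 = open notch (stop at -0.03). One click = one tooth = 12 degrees: notches at 0, 0.209, 0.419 ... the sixth at 1.257; the roller snaps over a crest halfway between. A click takes about 5 N at the handle either way; clamped work adds up to 9 N. Starts 2 to 4 clicks in. At value q the lever points at angle pi - 0.628 + q from the vise's x axis.
- handle: The lever's upright black handle, a round bar 22 mm in diameter and 50 mm tall, 115 mm from the pivot; it spins freely on its own axis, so the gripper need not turn with the lever. Origin: centre of its foot, 64 mm above the bench (top at 114 mm); z up. The steel lever arm and its 28 mm round boss lie below it, 53 to 62 mm above the bench.
- block: Milled aluminium block to be turned, about 0.38 kg, 36 mm (x) by 50 mm (y) by 80 mm tall (z), standing loose on the vise bed, its x at first roughly along the vise's x. Origin: centre of its underside. The two broad 50 x 80 faces (looking along +-x) carry the bores; a slot 14 mm wide, 8 mm deep runs along x across the top. What is more than 27 mm above its foot stands above the jaws.
- block_b: A like block, lying on a broad face on the bench near the fixed-jaw end of the vise; leave it. Origin at the middle of one 36 x 50 end.
- block_c: A like block, standing on the bench near the fixed-jaw end of the vise; leave it. Origin: centre of its underside.
- file: A flat hand file with a wooden handle, 256 mm long, 20 mm high, lying on the bench beside the vise on its far side; leave it. Origin under the heel of the blade.
- deburrer: A hand deburring tool with a black plastic handle, 150 mm long, 18 mm thick, lying on the bench to the right of the vise; leave it. Origin under its middle.
- collar: A turned steel collar, 48 mm across, 22 mm high, lying flat to the right of the vise; leave it. Origin: centre of its underside.
Things that resemble listed ones, but are neither listed nor needed, are in the scene too. What is shaped like the block but green or yellow is not meant.

How it is judged:
By the outcome, as a careful person would: the job done as asked, in the order asked, and still so for the second after the job is handed in, while the arm keeps its last pose, push and grip.
It also fails if it takes over 64 s, if anything falls off the work surface, if the arm or the gripper's body presses on something with over 40 N, if the wrist force passes 120 N, or if a joint passes its speed limit or range.

## Robot

A 6-joint arm with a two-finger parallel gripper is mounted at the origin on the work surface. World frame = base frame: x ahead of the robot, y to its left, z up, the work surface at z = 0. Lengths are in mm, angles in rad, forces in N, time in s.
With the tool pointing down it reaches from about 350 to 975 mm from the base axis. Payload 7.1 kg.
Tool frame: the origin (TCP) lies midway between the tips of the shut fingers; the grasp point (between the pads) lies 19 mm behind it (ctrl.grip_depth is the distance from the TCP to the grasp point, in mm); z points along the fingers, y is the line along which they close (so a half turn about z gives the same grasp; the last joint's range is limited). The gripper opens to 88 mm and grips with 3 to 60 N. Pads are 20 mm wide; open, the fingers measure 115 mm over their backs; the gripper's body (75 mm by 178 mm) begins 61 mm behind the grasp point.
Start: joints at [-1.192, 0.423, 1.63, -0, 1.089, -0.019], TCP at [242.135, -576.173, 222.675] pointing down, gripper open.
Joint ranges: [-3, 3], [-0.9, 2.11], [0.09, 2.58], [-1.31, 4.45], [0.11, 2.69], [-2.54, 2.54]. Speed limits (rad/s): [2.39, 2.39, 3.01, 3.14, 3.14, 3.14].

## Interface

Orientations are given as a rotation vector (axis times angle).
In Python, from workcell import get_obs, vision, ctrl gives the robot as it stands.
- The arm moves only by the tool step_arm, never from a script. Its argument "plan" is a list of rows, each a list of 7 numbers: the opening, from -1 (shut) to 1 (fully open), then the shift along the tool's x, y, z as a fraction of full scale, then the turn, a rotation vector about the tool's x, y, z as a fraction of full scale. In form: [[fingers, dx, dy, dz, wx, wy, wz], ...]. A call has 1 to 20 rows; each row shifts and turns the commanded pose from where the row before left it, along the tool's axes as they then stand; what a row does not reach is not made up. Full scale, the value 1, is 50 mm for a shift and 0.12 rad for a turn. A row lasts 1/8 s, in which the tool goes at most 62.5 mm and 10.7 degrees, less where a joint would pass 70% of its speed; a pose out of reach is approached as far as the arm can. A call with a number of a shift or a turn outside -1 to 1 is refused whole. A call with a gripper value outside its range is refused whole. The fingers move at their own pace and stop on an object; the grip force is fixed at half the most. Time passes only in rows, so rows that do not move let the fingers close. It gives the time, the measured TCP pose, the force, the opening and the grip force at its end, in the units of the state.
- get_obs(): the state, without advancing time (a new reading comes with each control period).
- vision.get_image(name): name is "scene" or "top" or "wrist"; returns a dict with "pixels" (384x512x3 uint8, red, green, blue), "depth" (384x512 float32, mm along the optical axis (not along the pixel's ray), 0 where there is no reading), "fx", "fy", "cx", "cy" (pixels), "T" (4x4, takes a point from camera to world coordinates); the wrist camera has in their place "T_tool_cam" (4x4, takes a point from camera to tool coordinates, whose origin is the TCP and whose axes are the flange's). Camera axes: x right, y down, z forward; pixel columns grow to the right and rows downward; lengths in mm; the calibration is good to about 2 mm. The wrist camera is an equidistant fisheye: a pixel r from the principal point sees the ray r / f radians off the axis. A picture is of the moment at which its call begins: read the wrist's pose just before it.
- ctrl.close_job(): hands the job in; it is judged then, once.
The state is a dict: "t": time; "qpos": joint angles; "qvel": joint speeds; "joint_torque": joint torques, N m; "ee_pos": TCP position; "orientation": TCP orientation; "ft_force": force on the tool from outside, world axes, zero at the start; "moment": the same for the moment, N m; "width": finger opening in mm; "grasp_force": force on a finger pad.
Only numpy, scipy, OpenCV 4.12 (cv2) and the standard library are available. Lean on these libraries where they do the work, as an engineer would, in place of code of your own. Each camera call takes 0.05 s, during which the arm holds its last target. There are 200 camera calls.

## Working session

There is one attempt and no reset: what is moved stays moved. The work goes in short steps, Python scripts to look and compute and a tool call to move; the robot and the scene stay as the last step left them, time stands still between calls to the robot, and variables do not carry over. Pictures are saved under pics/ and viewed, at most 10 in all, crops included, and the job is handed in when it is done.

Besides the shell and the picture viewer there is one more tool, called after "Call:" as name(argument=value, ...) on one line, values as JSON. step_arm: Moves the arm, as the interface text tells. Its arguments: {"type":"object","properties":{"plan":{"type":"array","items":{"type":"array","items":{"type":"number","minimum":-1,"maximum":1}}}},"required":["plan"]}

```bash
mkdir -p pics
cat > h.py <<'E'
import numpy as np, cv2
from workcell import get_obs, vision, ctrl
from scipy.spatial.transform import Rotation as R
def px(im,u,v):
    z=im["depth"][int(v),int(u)]
    p=np.array([(u-im["cx"])/im["fx"]*z,(v-im["cy"])/im["fy"]*z,z,1]); return (im["T"]@p)[:3]
def cloud(im):
    v,u=np.mgrid[:384,:512]; z=im["depth"]
    P=np.stack([(u-im["cx"])/im["fx"]*z,(v-im["cy"])/im["fy"]*z,z,np.ones_like(z)],-1)@im["T"].T
    return P[...,:3]
E
python3 - <<'E'
from h import *
import pickle
d={}
for n in("scene","top"):
    d[n]=vision.get_image(n); 
a=np.vstack([d[n]["pixels"] for n in d])[...,::-1]
for n in d: cv2.imwrite(f"pics/{n}0.png",cv2.resize(d[n]["pixels"][...,::-1],(800,600),interpolation=cv2.INTER_CUBIC))
pickle.dump(d,open("d0.pkl","wb"))
o=get_obs(); print(o)
for n in d: print(n,d[n]["T"],d[n]["fx"])
E
```

```text
{'t': 0.1, 'qpos': array([-1.19201258e+00,  4.23776969e-01,  1.63062795e+00,  1.01177205e-05,
        1.08859487e+00, -1.90158921e-02]), 'qvel': array([-0.00044992, -0.00154509, -0.00131649,  0.00063869,  0.00018944,
       -0.00147909]), 'joint_torque': array([ 7.24060665e-04, -5.45613742e+01, -2.74323034e+01,  6.45930972e-02,
        1.88434002e-02, -4.39701387e-05]), 'ee_pos': array([ 241.94594385, -575.71174558,  221.96594755]), 'orientation': array([-3.07829749e+00, -6.20469202e-01,  3.81443426e-04]), 'ft_force': array([ 0.10276325, -0.38167607, -0.79301724]), 'moment': array([ 0.00118336, -0.0221245 , -0.0158853 ]), 'grasp_force': 0.0, 'width': 87.61597540171087}
scene [[ 2.40333208e-02  8.72879387e-01 -4.87343795e-01  1.08610727e+03]
 [ 9.99676871e-01 -1.69461311e-02  1.89468431e-02 -2.74724982e+01]
 [ 8.27971690e-03 -4.87641676e-01 -8.73004606e-01  1.01634786e+03]
 [ 0.00000000e+00  0.00000000e+00  0.00000000e+00  1.00000000e+00]] 453.1314033936255
top [[ 2.33681246e-02 -9.84173369e-01  1.75660785e-01  3.91416456e+02]
 [-9.99426135e-01 -2.73075651e-02 -2.00424009e-02  4.60281023e+00]
 [ 2.45220655e-02 -1.75091626e-01 -9.84246712e-01  9.70669404e+02]
 [ 0.00000000e+00  0.00000000e+00  0.00000000e+00  1.00000000e+00]] 348.30298977356256
```

View pics/top0.png

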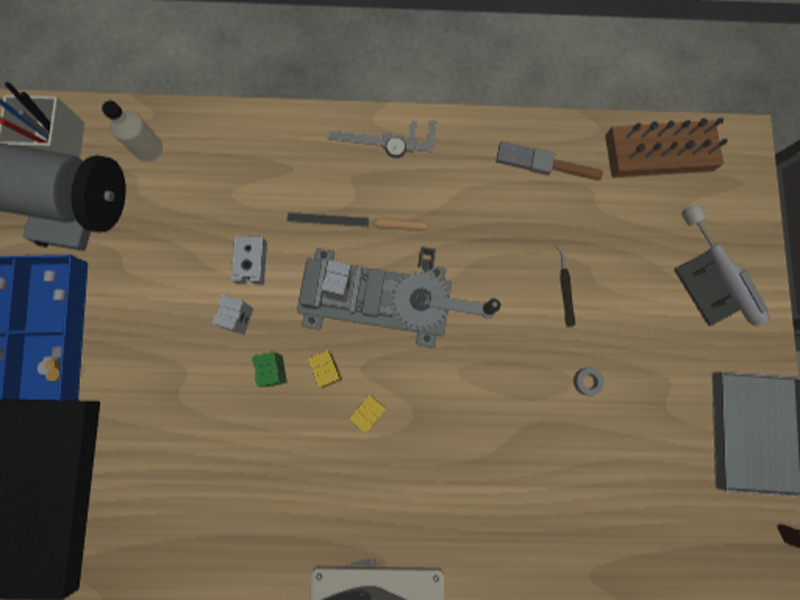

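View pics/scene0.png

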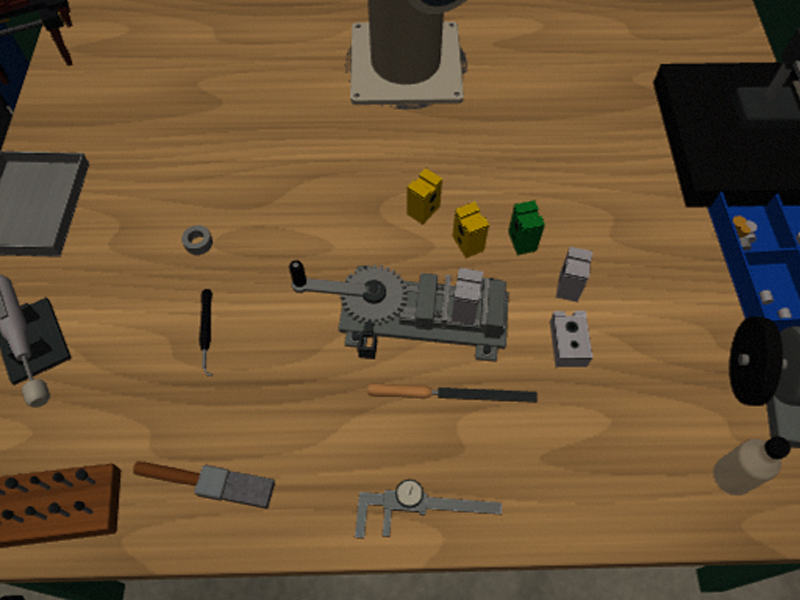

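Run:
```python
from h import *
import pickle
d=pickle.load(open("d0.pkl","rb"))
t=cv2.resize(d["top"]["pixels"][150:225,185:325,::-1],None,fx=5.6,fy=5.6,interpolation=cv2.INTER_CUBIC)[:300]
t=cv2.resize(d["top"]["pixels"][152:226,185:325,::-1],(560,296),interpolation=cv2.INTER_CUBIC)
s=cv2.resize(d["scene"]["pixels"][162:234,185:330,::-1],(580,288),interpolation=cv2.INTER_CUBIC)
c=np.zeros((590,580,3),np.uint8); c[:296,:560]=t; c[298:586]=s
cv2.imwrite("pics/crop0.png",c)
for n,(u0,u1,v0,v1) in dict(top=(185,325,150,228),scene=(180,335,155,240)).items():
    P=cloud(d[n])[v0:v1,u0:u1]
    for nm,lo,hi in(("hi",100,125),("jaw",56,70)):
        m=((P[...,2]>lo)&(P[...,2]<hi)).astype(np.uint8)
        k,l,st,_=cv2.connectedComponentsWithStats(m)
        for i in range(1,k):
            Q=P[l==i]
            if len(Q)<8: continue
            r=cv2.minAreaRect(Q[:,:2].astype(np.float32))
            print(n,nm,len(Q),"mean",Q.mean(0).round(1),"zmed",np.median(Q[:,2]).round(1),"rect",np.round(r[0],1),np.round(r[1],1),round(r[2],1))
```

```text
top hi 306 mean [573.2  80.1 114. ] zmed 115.8 rect [573.9  80.3] [36.3 50.2] 78.2
top hi 64 mean [ 535.7 -172.7  112.8] zmed 114.0 rect [ 536.8 -173.7] [19.4 19.1] 47.8
top jaw 380 mean [575.1 123.3  63. ] zmed 63.0 rect [575.9 123.7] [34.5 79.8] 82.5
top jaw 30 mean [611.6 -68.1  58.8] zmed 58.6 rect [612.4 -67.7] [19.7 10.7] 1.3
top jaw 97 mean [566.2  50.4  63.1] zmed 63.2 rect [566.4  49.7] [ 9.6 78.9] 82.4
top jaw 310 mean [562.1  21.   62.9] zmed 62.9 rect [562.6  22.3] [30.2 79.8] 82.1
top jaw 422 mean [ 545.2 -102.8   63.1] zmed 63.0 rect [ 542.3 -113.7] [143.7  38.1] 78.8
top jaw 8 mean [548.5  73.7  61.9] zmed 60.7 rect [548.2  74.6] [ 5.2 16.2] 10.2
scene hi 77 mean [ 540.7 -175.7  111.5] zmed 112.6 rect [ 539.  -176.4] [19.  19.1] 1.8
scene hi 344 mean [577.6  77.9 113. ] zmed 114.6 rect [575.2  78.4] [35.6 52.2] 78.3
scene jaw 346 mean [565.4  18.6  61.9] zmed 61.9 rect [564.1  18.6] [27.9 80. ] 82.6
scene jaw 103 mean [569.6  48.   62.5] zmed 62.7 rect [569.   47.1] [12.2 78.5] 86.4
scene jaw 502 mean [ 549.  -105.9   62.3] zmed 62.2 rect [ 541.  -116.2] [146.4  42.8] 79.7
scene jaw 433 mean [579.  120.6  62. ] zmed 62.0 rect [577.  121.3] [35.1 82.7] 81.4
scene jaw 37 mean [598.6  72.8  63.1] zmed 63.2 rect [599.1  72.9] [34.   3.6] 78.8
scene jaw 32 mean [611.9 -70.4  58.5] zmed 58.3 rect [612.2 -70. ] [18.3 12. ] 0.4
```

View pics/crop0.png

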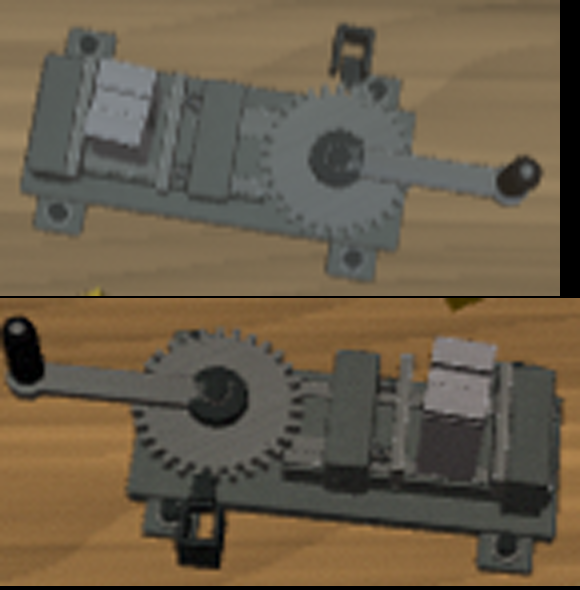

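Call:
step_arm(plan=[[1,0,0,0,0,0,-0.965],[1,0,0,0,0,0,-0.965],[1,0,0,0,0,0,-0.965],[1,0,0,0,0,0,-0.965],[1,0,0,0,0,0,-0.965],[1,0,0,0,0,0,-0.965],[1,0,0,0,0,0,-0.965],[1,0,0,0,0,0,-0.965],[1,0,0,0,0,0,-0.965],[1,0.79,0.44,0,0,0,0],[1,0.79,0.44,0,0,0,0],[1,0.79,0.44,0,0,0,0],[1,0.79,0.44,0,0,0,0],[1,0.79,0.44,0,0,0,0],[1,0.79,0.44,0,0,0,0],[1,0.79,0.44,0,0,0,0],[1,0.79,0.44,0,0,0,0],[1,0.79,0.44,0,0,0,0],[1,0.79,0.44,0,0,0,0],[1,0.79,0.44,0,0,0,0]])

```text
t: 2.6
ee_pos: [539.3, -175.6, 222.4]
orientation: [-2.362, -2.071, 0.0]
ft_force: [-0.5, -0.2, 0.3]
width: 87.7
grasp_force: 0.0
```

```bash
cat >> h.py <<'E'
def st():
    o=get_obs(); M=R.from_rotvec(o["orientation"]).as_matrix()
    print("t",round(o["t"],2),"p",o["ee_pos"].round(1),"yang",np.degrees(np.arctan2(M[1,1],M[0,1])).round(2),"tilt",M[:,2].round(3),"w",round(o["width"],1),"g",round(o["grasp_force"],1),"f",o["ft_force"].round(1),"q",o["qpos"].round(2))
    return o,M
def to(p,yang=None):
    o,M=st(); print("tool shift mm",(M.T@(np.array(p)-o["ee_pos"])).round(1),"units",(M.T@(np.array(p)-o["ee_pos"])/50).round(2))
    if yang is not None:
        y=np.degrees(np.arctan2(M[1,1],M[0,1])); print("wz units",round(-np.radians(yang-y)/.12,2))
E
python3 - <<'E'
from h import *
to([538,-175,76],-7.5)
im=vision.get_image("wrist"); cv2.imwrite("pics/w1.png",im["pixels"][...,::-1])
print(im["fx"],im["cx"],im["cy"],im["T_tool_cam"].round(3))
np.save("w1.npy",im["depth"])
E
```

```text
t 2.6 p [ 539.3 -175.6  222.4] yang -7.49 tilt [-0.  0. -1.] w 87.7 g 0.0 f [-0.5 -0.2  0.3] q [-0.34  0.34  1.76 -0.    1.04 -0.2 ]
tool shift mm [  0.4  -1.3 146.4] units [ 0.01 -0.03  2.93]
wz units 0.0
297.3186396354542 258.4934537518775 196.79235438463428 [[-1.00000e-03 -9.64000e-01 -2.65000e-01  7.25110e+01]
 [ 1.00000e+00 -0.00000e+00 -2.00000e-03 -1.08200e+00]
 [ 1.00000e-03 -2.65000e-01  9.64000e-01 -1.60974e+02]
 [ 0.00000e+00  0.00000e+00  0.00000e+00  1.00000e+00]]
```

View pics/w1.png

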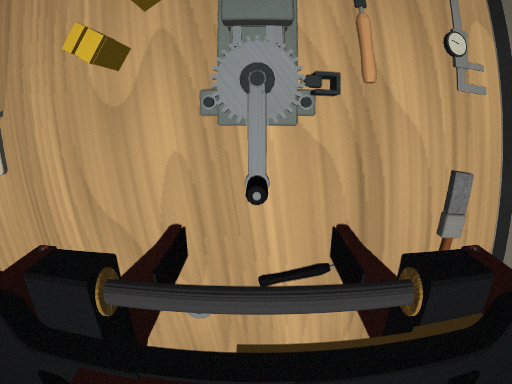

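Call:
step_arm(plan=[[1,0,-0.05,0.8,0,0,0],[1,0,0,0.8,0,0,0],[1,0,0,0.8,0,0,0],[1,0,0,0.5,0,0,0],[1,0,0,0.02,0,0,0],[-1,0,0,0,0,0,0],[-1,0,0,0,0,0,0],[-1,0,0,0,0,0,0],[-1,0,0,0,0,0,0],[-1,0,0,0,0,0,0]])

```text
t: 3.9
ee_pos: [536.3, -176.7, 76.9]
orientation: [2.362, 2.071, 0.0]
ft_force: [0.2, 0.1, -0.2]
width: 41.2
grasp_force: 0.0
```

Run:
```python
from h import *
st()
```

```text
t 3.9 p [ 536.3 -176.7   76.9] yang -7.49 tilt [ 0. -0. -1.] w 41.2 g 0.0 f [ 0.2  0.1 -0.2] q [-0.34  0.54  1.85 -0.    0.75 -0.21]
```

Call:
step_arm(plan=[[-1,0,0,0,0,0,0],[-1,0,0,0,0,0,0],[-1,0,0,0,0,0,0],[-1,0,0,0,0,0,0]])

```text
t: 4.4
ee_pos: [536.6, -176.7, 76.7]
orientation: [2.361, 2.071, 0.001]
ft_force: [2.3, -0.2, -1.8]
width: 21.4
grasp_force: 30.0
```

Run:
```python
from h import *
st()
# arc from q=.628 to -.01 about pivot 115mm; tool axes: x at 82.5deg, y at -7.5deg; vise frame tool x = vx, tool y = -vy
q=np.array([.628,.52,.41,.30,.19,.08,-.02]); a=np.pi-.628+q
P=115*np.c_[np.cos(a),-np.sin(a)]
print((np.diff(P,axis=0)/50).round(3), (P[-1]-P[0]).round(1))
```

```text
t 4.4 p [ 536.6 -176.7   76.7] yang -7.5 tilt [ 0.001 -0.    -1.   ] w 21.4 g 30.0 f [ 2.3 -0.2 -1.8] q [-0.34  0.54  1.85  0.    0.75 -0.21]
[[ 0.013 -0.248]
 [ 0.041 -0.25 ]
 [ 0.068 -0.244]
 [ 0.094 -0.235]
 [ 0.12  -0.223]
 [ 0.129 -0.19 ]] [ 23.3 -69.4]
```

Call:
step_arm(plan=[[-1,0.005,-0.124,0,0,0,0],[-1,0.01,-0.124,0,0,0,0],[-1,0.017,-0.125,0,0,0,0],[-1,0.024,-0.125,0,0,0,0],[-1,0.031,-0.122,0,0,0,0],[-1,0.037,-0.122,0,0,0,0],[-1,0.044,-0.118,0,0,0,0],[-1,0.05,-0.117,0,0,0,0],[-1,0.057,-0.112,0,0,0,0],[-1,0.063,-0.111,0,0,0,0],[-1,0.064,-0.096,0,0,0,0],[-1,0.065,-0.094,0,0,0,0],[-1,0,0,0,0,0,0],[-1,0,0,0,0,0,0]])

```text
t: 6.15
ee_pos: [471.1, -144.4, 76.8]
orientation: [2.36, 2.071, 0.002]
ft_force: [6.3, 1.6, -5.5]
width: 21.1
grasp_force: 30.0
```

Run:
```python
from h import *
st()
```

```text
t 6.15 p [ 471.1 -144.4   76.8] yang -7.48 tilt [ 0.002 -0.001 -1.   ] w 21.1 g 30.0 f [ 6.3  1.6 -5.5] q [-0.32  0.47  2.01  0.    0.66 -0.19]
```

Call:
step_arm(plan=[[-1,0.03,-0.04,0,0,0,0],[-1,0,0,0,0,0,0]])

```text
t: 6.4
ee_pos: [470.3, -143.5, 76.9]
orientation: [2.358, 2.069, 0.003]
ft_force: [7.1, -3.0, -8.0]
width: 21.4
grasp_force: 30.0
```

Run:
```python
from h import *
st()
```

```text
t 6.4 p [ 470.3 -143.5   76.9] yang -7.46 tilt [ 0.004 -0.002 -1.   ] w 21.4 g 30.0 f [ 7.1 -3.  -8. ] q [-0.32  0.46  2.01 -0.    0.66 -0.19]
```

Call:
step_arm(plan=[[-1,-0.03,0.04,0,0,0,0],[1,0,0,0,0,0,0],[1,0,0,0,0,0,0],[1,0,0,0,0,0,0],[1,0,0,0,0,0,0],[1,0,0,-0.4,0,0,0],[1,0,0,-0.8,0,0,0],[1,0,0,-0.8,0,0,0],[1,0,0,-0.8,0,0,0],[1,0,0,0,0,0,0]])

```text
t: 7.65
ee_pos: [472.1, -145.0, 219.6]
orientation: [2.358, 2.068, 0.005]
ft_force: [0.4, 0.0, -0.6]
width: 87.8
grasp_force: 0.0
```

Run:
```python
from h import *
to([574,79.8,217],-11.7)
d={}
for n in("top","scene"):
    im=vision.get_image(n); P=cloud(im); 
    for nm,lo,hi,yl,yh,xl,xh in(("handle",100,116,-200,-110,420,640),("block",100,125,50,110,530,620),("jaw",56,70,100,150,500,640),("pad",56,67,28,62,500,640)):
        m=(P[...,2]>lo)&(P[...,2]<hi)&(P[...,1]>yl)&(P[...,1]<yh)&(P[...,0]>xl)&(P[...,0]<xh)
        if m.sum()<8: print(n,nm,m.sum()); continue
        r=cv2.minAreaRect(P[m][:,:2].astype(np.float32)); print(n,nm,m.sum(),np.round(r[0],1),np.round(r[1],1),round(r[2],1))
    d[n]=im["pixels"]
cv2.imwrite("pics/top2.png",cv2.resize(d["top"][140:235,175:335,::-1],(800,475),interpolation=cv2.INTER_CUBIC))
```

```text
t 7.65 p [ 472.1 -145.   219.6] yang -7.49 tilt [ 0.006 -0.002 -1.   ] w 87.8 g 0.0 f [ 0.4  0.  -0.6] q [-0.32  0.23  1.92 -0.    0.98 -0.19]
tool shift mm [236.2  71.7   2.7] units [4.72 1.43 0.05]
wz units 0.61
top handle 7
top block 303 [574.   80.6] [35.9 50.4] 79.1
top jaw 384 [575.4 119.3] [42.1 80.2] 83.8
top pad 101 [563.1  45. ] [80.4 27.4] 4.1
scene handle 62 [ 476.1 -146. ] [19.2 21.2] 79.0
scene block 346 [575.4  78.4] [35.5 54.1] 78.4
scene jaw 427 [577.  121.3] [34.1 82.4] 82.6
scene pad 109 [567.9  47.4] [31.  79.9] 87.4
```

View pics/top2.png

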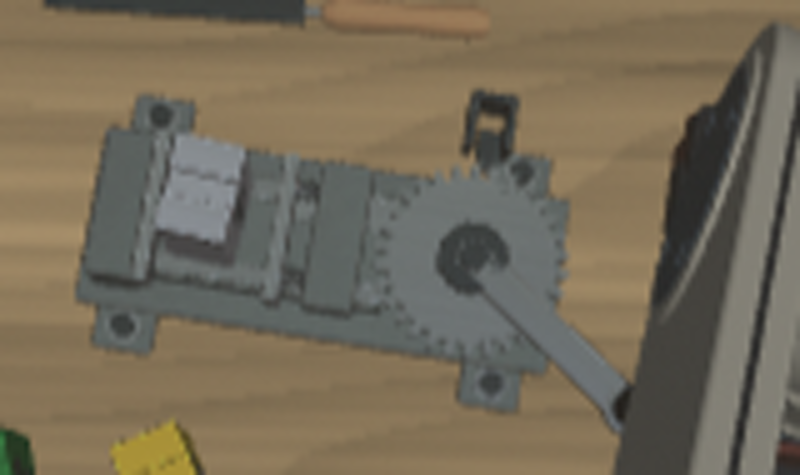

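Call:
step_arm(plan=[[1,0.79,0.24,0,0,0,0.1],[1,0.79,0.24,0,0,0,0.1],[1,0.79,0.24,0,0,0,0.1],[1,0.79,0.24,0,0,0,0.1],[1,0.79,0.23,0,0,0,0.1],[1,0.79,0.23,0,0,0,0.1],[1,0,0,0,0,0,0]])

```text
t: 8.62
ee_pos: [578.2, 80.1, 214.5]
orientation: [-2.431, -1.988, 0.004]
ft_force: [-0.1, -0.6, -0.1]
width: 87.7
grasp_force: 0.0
```

Run:
```python
from h import *
to([574.3,79.6,73],-11.4)
im=vision.get_image("wrist"); cv2.imwrite("pics/w3.png",im["pixels"][...,::-1])
```

```text
t 8.62 p [578.2  80.1 214.5] yang -11.45 tilt [-0.003 -0.    -1.   ] w 87.7 g 0.0 f [-0.1 -0.6 -0.1] q [0.12 0.37 1.73 0.   1.04 0.32]
tool shift mm [ -1.2  -3.4 141.5] units [-0.02 -0.07  2.83]
wz units -0.01
```

View pics/w3.png

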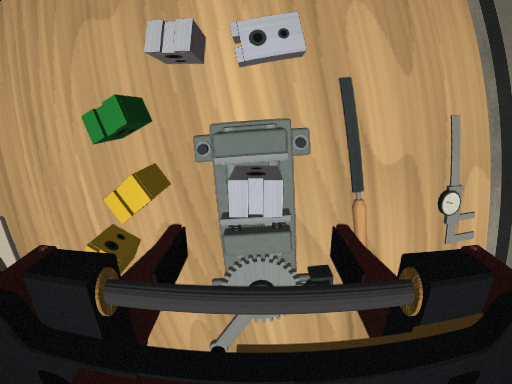

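Call:
step_arm(plan=[[1,0,-0.08,0.6,0,0,0],[1,0,0,0.8,0,0,0],[1,0,0,0.8,0,0,0],[1,0,0,0.5,0,0,0],[-1,0,0,0.12,0,0,0],[-1,0,0,0,0,0,0],[-1,0,0,0,0,0,0],[-1,0,0,0,0,0,0],[-1,0,0,0,0,0,0],[-1,0,0,0,0,0,0],[-1,0,0,0,0,0,0]])

```text
t: 10.05
ee_pos: [575.1, 79.0, 76.7]
orientation: [2.434, 1.985, 0.002]
ft_force: [-0.8, -1.1, 6.1]
width: 50.1
grasp_force: 30.0
```

Run:
```python
from h import *
st()
```

```text
t 10.05 p [575.1  79.   76.7] yang -11.61 tilt [ 0.001  0.    -1.   ] w 50.1 g 30.0 f [-0.8 -1.1  6.1] q [ 0.12  0.56  1.81 -0.    0.77  0.32]
```

Call:
step_arm(plan=[[-1,0,0,-0.2,0,0,0],[-1,0,0,-0.4,0,0,0],[-1,0,0,-0.5,0,0,0],[-1,0,0,-0.3,0,0,0],[-1,0,0,0,0,0,0]])

```text
t: 10.68
ee_pos: [575.1, 79.1, 146.7]
orientation: [2.434, 1.985, 0.003]
ft_force: [0.4, -0.2, -3.8]
width: 49.8
grasp_force: 30.0
```

Run:
```python
from h import *
to([571,75,143],-97.5)
```

```text
t 10.68 p [575.1  79.1 146.7] yang -11.62 tilt [ 0.002  0.    -1.   ] w 49.8 g 30.0 f [ 0.4 -0.2 -3.8] q [0.12 0.46 1.79 0.   0.9  0.32]
tool shift mm [-4.8 -3.2  3.7] units [-0.1  -0.06  0.07]
wz units 12.49
```

Call:
step_arm(plan=[[-1,-0.05,-0.03,0,0,0,0],[-1,-0.05,-0.03,0,0,0,0.5],[-1,0,0,0,0,0,0.9],[-1,0,0,0,0,0,0.9],[-1,0,0,0,0,0,0.9],[-1,0,0,0,0,0,0.9],[-1,0,0,0,0,0,0.9],[-1,0,0,0,0,0,0.9],[-1,0,0,0,0,0,0.9],[-1,0,0,0,0,0,0.9],[-1,0,0,0,0,0,0.9],[-1,0,0,0,0,0,0.9],[-1,0,0,0,0,0,0.9],[-1,0,0,0,0,0,0.9],[-1,0,0,0,0,0,0.9],[-1,0,0,0,0,0,0.29],[-1,0,0,0,0,0,0]])

```text
t: 12.8
ee_pos: [570.1, 74.5, 145.0]
orientation: [3.135, -0.203, -0.002]
ft_force: [-0.2, 0.8, -4.4]
width: 49.7
grasp_force: 30.0
```

Run:
```python
from h import *
o,M=st()
im=vision.get_image("wrist"); im2=vision.get_image("scene")
c=np.zeros((600,800,3),np.uint8); c[:384,:512]=im["pixels"][...,::-1]
c[300:600,400:800]=cv2.resize(im2["pixels"][155:245,230:350,::-1],(400,300),interpolation=cv2.INTER_CUBIC)
cv2.imwrite("pics/w4.png",c)
# wrist cloud
v,u=np.mgrid[:384,:512]; x=(u-im["cx"])/im["fx"]; y=(v-im["cy"])/im["fx"]; r=np.hypot(x,y)+1e-9
z=im["depth"]; s=np.tan(r)/r
P=np.stack([x*s*z,y*s*z,z,np.ones_like(z)],-1)@im["T_tool_cam"].T
P=P[...,:3]@M.T+o["ee_pos"]
a=np.radians(82.5);e=np.array([np.cos(a),np.sin(a)]);f=np.array([-e[1],e[0]])
Q=P[...,:2]-[571,75]; X=Q@e; Y=Q@f
m=(abs(P[...,2]-62.5)<4)&(abs(X)<85)&(abs(Y)<60)&(z>0)
print(m.sum()); h,b=np.histogram(X[m],np.arange(-85,86,3)); print(list(zip(b[:-1],h)))
for lo,hi in((20,80),(-50,-20),(-85,-45)):
    k=m&(X>lo)&(X<hi)
    if k.sum()>20: print(lo,X[k].min(),X[k].max(),np.percentile(Y[k],[1,99]),cv2.minAreaRect(P[k][:,:2].astype(np.float32)))
k=(P[...,2]>165)&(P[...,2]<195)&(abs(X)<40)&(abs(Y)<30)
if k.sum()>20: print("blk",k.sum(),P[k].mean(0),cv2.minAreaRect(P[k][:,:2].astype(np.float32)))
```

```text
t 12.8 p [570.1  74.5 145. ] yang -97.42 tilt [-0.001 -0.    -1.   ] w 49.7 g 30.0 f [-0.2  0.8 -4.4] q [ 0.11  0.45  1.8  -0.    0.89  1.81]
5409
[(np.int64(-85), np.int64(0)), (np.int64(-82), np.int64(1)), (np.int64(-79), np.int64(178)), (np.int64(-76), np.int64(278)), (np.int64(-73), np.int64(268)), (np.int64(-70), np.int64(278)), (np.int64(-67), np.int64(277)), (np.int64(-64), np.int64(289)), (np.int64(-61), np.int64(263)), (np.int64(-58), np.int64(255)), (np.int64(-55), np.int64(252)), (np.int64(-52), np.int64(70)), (np.int64(-49), np.int64(0)), (np.int64(-46), np.int64(0)), (np.int64(-43), np.int64(0)), (np.int64(-40), np.int64(142)), (np.int64(-37), np.int64(179)), (np.int64(-34), np.int64(156)), (np.int64(-31), np.int64(0)), (np.int64(-28), np.int64(0)), (np.int64(-25), np.int64(0)), (np.int64(-22), np.int64(0)), (np.int64(-19), np.int64(0)), (np.int64(-16), np.int64(0)), (np.int64(-13), np.int64(0)), (np.int64(-10), np.int64(0)), (np.int64(-7), np.int64(0)), (np.int64(-4), np.int64(0)), (np.int64(-1), np.int64(0)), (np.int64(2), np.int64(0)), (np.int64(5), np.int64(0)), (np.
[... 699 characters left out ...]
 np.int64(0)), (np.int64(80), np.int64(0))]
20 30.90747562219812 64.4740835752968 [-37.40470153  35.56470842] ((576.0811767578125, 122.41412353515625), (33.563697814941406, 78.74642944335938), 82.54067993164062)
-50 -39.51377824496957 -31.020789546812047 [-37.82386406   9.0798785 ] ((578.8812255859375, 38.381553649902344), (8.470895767211914, 50.6544189453125), 82.21881103515625)
-85 -79.07379981495663 -50.744833742630824 [-36.89582655  39.6560729 ] ((560.9885864257812, 11.017716407775879), (28.08205223083496, 79.65068054199219), 81.98475646972656)
blk 7633 [577.42341592  73.47330127 179.96548675] ((572.5464477539062, 74.09596252441406), (74.8740234375, 30.777103424072266), 82.7493896484375)
```

View pics/w4.png

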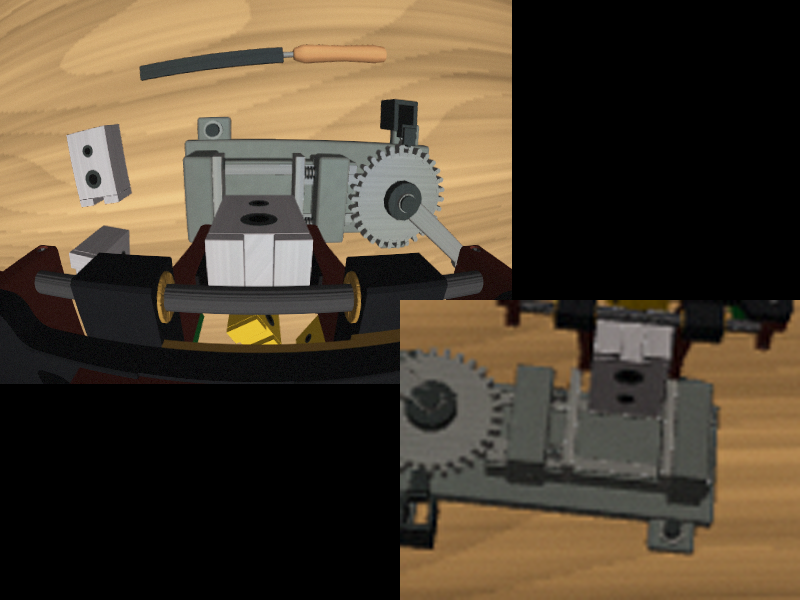

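Call:
step_arm(plan=[[-1,-0.05,-0.01,0.2,0,0,0],[-1,0,0,0.4,0,0,0],[-1,0,0,0.4,0,0,0],[-1,0,0,0.2,0,0,0],[-1,0,0,0.1,0,0,0],[-1,0,0,0,0,0,0]])

```text
t: 13.65
ee_pos: [568.2, 75.5, 80.6]
orientation: [3.135, -0.205, -0.0]
ft_force: [0.3, 0.1, -4.5]
width: 49.9
grasp_force: 30.0
```

Run:
```python
from h import *
st()
```

```text
t 13.65 p [568.2  75.5  80.6] yang -97.49 tilt [-0. -0. -1.] w 49.9 g 30.0 f [ 0.3  0.1 -4.5] q [0.11 0.55 1.83 0.   0.77 1.81]
```

Call:
step_arm(plan=[[-1,0,0,0.05,0,0,0],[-1,0,0,0.02,0,0,0],[-1,0,0,0,0,0,0]])

```text
t: 14.02
ee_pos: [568.2, 75.5, 77.4]
orientation: [-3.135, 0.205, -0.001]
ft_force: [-0.4, 0.2, -4.7]
width: 49.9
grasp_force: 30.0
```

Run:
```python
from h import *
st()
```

```text
t 14.03 p [568.2  75.5  77.4] yang -97.49 tilt [ 0.  0. -1.] w 49.9 g 30.0 f [-0.4  0.2 -4.7] q [ 0.11  0.55  1.83 -0.    0.76  1.81]
```

Call:
step_arm(plan=[[-1,0,0,0.02,0,0,0],[-1,0,0,0,0,0,0]])

```text
t: 14.28
ee_pos: [568.4, 75.5, 76.7]
orientation: [-3.135, 0.205, -0.001]
ft_force: [-1.1, -0.2, 2.8]
width: 49.9
grasp_force: 30.0
```

Run:
```python
from h import *
st()
```

```text
t 14.28 p [568.4  75.5  76.7] yang -97.49 tilt [ 0.001  0.    -1.   ] w 49.9 g 30.0 f [-1.1 -0.2  2.8] q [ 0.11  0.55  1.83 -0.    0.76  1.81]
```

Call:
step_arm(plan=[[1,0,0,0,0,0,0],[1,0,0,0,0,0,0],[1,0,0,0,0,0,0],[1,0,0,0,0,0,0],[1,0,0,-0.3,0,0,0],[1,0,0,-0.6,0,0,0],[1,0,0,-0.8,0,0,0],[1,0,0,-0.8,0,0,0],[1,0,0,-0.4,0,0,0],[1,0,0,0,0,0,0]])

```text
t: 15.52
ee_pos: [569.4, 75.6, 223.8]
orientation: [-3.134, 0.205, -0.007]
ft_force: [-0.4, -0.7, -0.9]
width: 87.7
grasp_force: 0.0
```

Run:
```python
from h import *
to([472.5,-145.3,217],-7.5)
a=np.radians(82.5);e=np.array([np.cos(a),np.sin(a)]);f=np.array([-e[1],e[0]])
for n in("top","scene"):
    im=vision.get_image(n); P=cloud(im); X=(P[...,:2]-[570.5,75])@e; Y=(P[...,:2]-[570.5,75])@f
    k=(P[...,2]>112)&(P[...,2]<120)&(abs(X)<45)&(abs(Y)<40); 
    if k.sum()>20:
        r=cv2.minAreaRect(P[k][:,:2].astype(np.float32)); c=np.array(r[0])-[570.5,75]; print(n,k.sum(),r,"vise xy",c@e,c@f)
    h=(P[...,2]>102)&(P[...,2]<118)&(P[...,1]<-110)&(P[...,1]>-200)&(P[...,0]>420)&(P[...,0]<640)
    if h.sum()>5: print(n,"handle",cv2.minAreaRect(P[h][:,:2].astype(np.float32)))
    if n=="scene": cv2.imwrite("pics/s5.png",cv2.resize(im["pixels"][150:250,180:340,::-1],(800,500),interpolation=cv2.INTER_CUBIC))
```

```text
t 15.53 p [569.4  75.6 223.8] yang -97.49 tilt [ 0.005  0.001 -1.   ] w 87.7 g 0.0 f [-0.4 -0.7 -0.9] q [0.11 0.35 1.75 0.   1.04 1.81]
tool shift mm [-67.3 231.7   6.2] units [-1.35  4.63  0.12]
wz units -13.09
top handle ((473.38092041015625, -142.3472442626953), (20.388452529907227, 18.37255859375), 2.3028311729431152)
scene 219 ((570.2255249023438, 74.29096221923828), (49.48952865600586, 38.41355514526367), 83.04071044921875) vise xy -0.7387980536123935 0.17957892348338084
scene handle ((475.0733337402344, -146.28024291992188), (17.61722183227539, 19.429393768310547), 4.200106143951416)
```

View pics/s5.png

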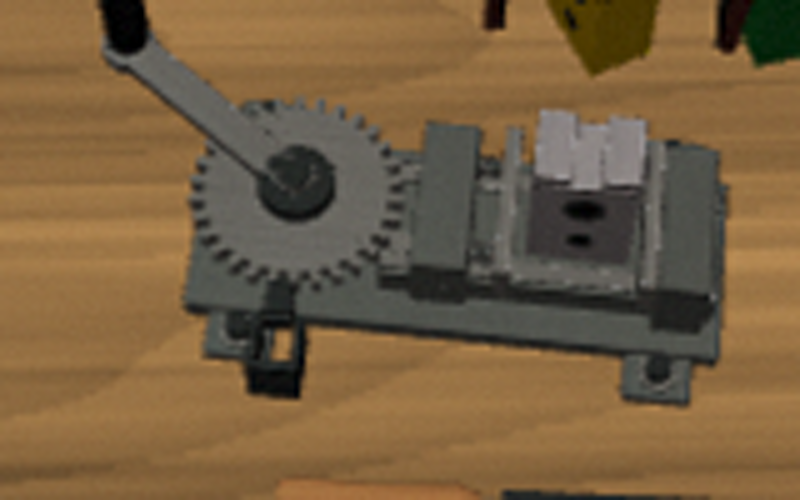

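Call:
step_arm(plan=[[1,-0.27,0.92,0,0,0,0],[1,-0.27,0.92,0,0,0,0],[1,-0.27,0.92,0,0,0,0],[1,-0.27,0.92,0,0,0,0],[1,-0.27,0.92,0,0,0,0],[1,0,0,0,0,0,-0.87],[1,0,0,0,0,0,-0.87],[1,0,0,0,0,0,-0.87],[1,0,0,0,0,0,-0.87],[1,0,0,0,0,0,-0.87],[1,0,0,0,0,0,-0.87],[1,0,0,0,0,0,-0.87],[1,0,0,0,0,0,-0.87],[1,0,0,0,0,0,-0.87],[1,0,0,0,0,0,-0.87],[1,0,0,0,0,0,-0.87],[1,0,0,0,0,0,-0.87],[1,0,0,0,0,0,-0.87],[1,0,0,0,0,0,-0.87],[1,0,0,0,0,0,-0.87]])

```text
t: 18.12
ee_pos: [470.3, -143.5, 219.8]
orientation: [-2.361, -2.068, 0.002]
ft_force: [-1.6, 0.3, 0.2]
width: 88.1
grasp_force: 0.0
```

Run:
```python
from h import *
to([473.3,-145.2,77],-7.5)
```

```text
t 18.12 p [ 470.3 -143.5  219.8] yang -7.57 tilt [-0.003  0.001 -1.   ] w 88.1 g 0.0 f [-1.6  0.3  0.2] q [-0.32  0.23  1.92 -0.    0.99 -0.19]
tool shift mm [ -1.4   3.6 142.8] units [-0.03  0.07  2.86]
wz units -0.01
```

Call:
step_arm(plan=[[1,-0.03,0.07,0.6,0,0,0],[1,0,0,0.8,0,0,0],[1,0,0,0.8,0,0,0],[1,0,0,0.5,0,0,0],[-1,0,0,0.16,0,0,0],[-1,0,0,0,0,0,0],[-1,0,0,0,0,0,0],[-1,0,0,0,0,0,0],[-1,0,0,0,0,0,0],[-1,0,0,0,0,0,0],[-1,0,0,0,0,0,0],[-1,0,0,0,0,0,0],[-1,0,0,0,0,0,0],[-1,0,0,0,0,0,0]])

```text
t: 19.88
ee_pos: [473.6, -145.4, 78.2]
orientation: [-2.366, -2.065, 0.001]
ft_force: [-4.2, 1.2, 5.3]
width: 21.5
grasp_force: 30.0
```

Run:
```python
from h import *
st()
q=np.linspace(0,1.257,13); a=np.pi-.628+q
P=115*np.c_[np.cos(a),-np.sin(a)]
print((np.diff(P,axis=0)/50).round(3).tolist())
print("q: world handle"); 
for x in q[::2]:
    b=np.radians(82.5)+np.pi-.628+x; print(round(x,3),(552.5+115*np.cos(b)).round(1),(-61.8+115*np.sin(b)).round(1))
```

```text
t 19.88 p [ 473.6 -145.4   78.2] yang -7.77 tilt [-0.002  0.001 -1.   ] w 21.5 g 30.0 f [-4.2  1.2  5.3] q [-0.32  0.47  2.    0.    0.68 -0.19]
[[-0.131, 0.202], [-0.109, 0.215], [-0.086, 0.225], [-0.062, 0.233], [-0.038, 0.238], [-0.012, 0.24], [0.013, 0.24], [0.038, 0.238], [0.062, 0.233], [0.086, 0.225], [0.109, 0.214], [0.131, 0.202]]
q: world handle
0.0 473.4 -145.2
0.21 492.4 -159.9
0.419 514.2 -170.2
0.628 537.5 -175.8
0.838 561.6 -176.4
1.047 585.2 -172.0
1.257 607.4 -162.8
```

Call:
step_arm(plan=[[-1,-0.068,0.1,0,0,0,0],[-1,-0.063,0.102,0,0,0,0],[-1,-0.057,0.106,0,0,0,0],[-1,-0.052,0.109,0,0,0,0],[-1,-0.046,0.111,0,0,0,0],[-1,-0.04,0.114,0,0,0,0],[-1,-0.034,0.116,0,0,0,0],[-1,-0.028,0.117,0,0,0,0],[-1,-0.022,0.119,0,0,0,0],[-1,-0.016,0.119,0,0,0,0],[-1,-0.009,0.12,0,0,0,0],[-1,-0.003,0.12,0,0,0,0],[-1,0.003,0.12,0,0,0,0],[-1,0.01,0.12,0,0,0,0],[-1,0.016,0.119,0,0,0,0],[-1,0.022,0.119,0,0,0,0],[-1,0,0,0,0,0,0]])

```text
t: 22.0
ee_pos: [561.9, -176.4, 78.1]
orientation: [-2.364, -2.064, 0.002]
ft_force: [-3.8, 5.5, 9.0]
width: 20.8
grasp_force: 30.0
```

```bash
cat >> h.py <<'E'
def lev():
    o,M=st(); d=o["ee_pos"][:2]-[552.5,-61.8]; a=np.arctan2(d[1],d[0])%(2*np.pi)
    print("r",np.hypot(*d).round(1),"q",round(a-np.radians(82.5)-np.pi+.628,3))
E
python3 - <<'E'
from h import *
lev(); to([561.6,-176.4,77]); to([607.4,-162.8,77])
E
```

```text
t 22.0 p [ 561.9 -176.4   78.1] yang -7.76 tilt [-0.003  0.001 -1.   ] w 20.8 g 30.0 f [-3.8  5.5  9. ] q [-0.32  0.57  1.79  0.    0.78 -0.19]
r 115.0 q 0.84
t 22.0 p [ 561.9 -176.4   78.1] yang -7.76 tilt [-0.003  0.001 -1.   ] w 20.8 g 30.0 f [-3.8  5.5  9. ] q [-0.32  0.57  1.79  0.    0.78 -0.19]
tool shift mm [-0.  -0.2  1.1] units [-0.   -0.    0.02]
t 22.0 p [ 561.9 -176.4   78.1] yang -7.76 tilt [-0.003  0.001 -1.   ] w 20.8 g 30.0 f [-3.8  5.5  9. ] q [-0.32  0.57  1.79  0.    0.78 -0.19]
tool shift mm [19.6 43.3  1. ] units [0.39 0.87 0.02]
```

Call:
step_arm(plan=[[-1,0.028,0.117,0,0,0,0],[-1,0.034,0.116,0,0,0,0],[-1,0.04,0.114,0,0,0,0],[-1,0.046,0.111,0,0,0,0],[-1,0.052,0.109,0,0,0,0],[-1,0.057,0.106,0,0,0,0],[-1,0.063,0.102,0,0,0,0],[-1,0.066,0.098,0,0,0,0],[-1,0,0,0,0,0,0],[-1,0,0,0,0,0,0]])

```text
t: 23.25
ee_pos: [606.5, -163.3, 78.1]
orientation: [-2.364, -2.063, 0.004]
ft_force: [-7.1, 4.0, 10.1]
width: 21.1
grasp_force: 30.0
```

Run:
```python
from h import *
lev(); to([607.4,-162.8,77])
e=np.array([.1305,.9914]);f=np.array([-e[1],e[0]])
im=vision.get_image("scene"); P=cloud(im); X=(P[...,:2]-[570.5,75])@e; Y=(P[...,:2]-[570.5,75])@f
k=(P[...,2]>112)&(P[...,2]<120)&(abs(X)<45)&(abs(Y)<40)
r=cv2.minAreaRect(P[k][:,:2].astype(np.float32)); c=np.array(r[0])-[570.5,75]; print(k.sum(),r,"vise xy",c@e,c@f)
cv2.imwrite("pics/s6.png",cv2.resize(im["pixels"][150:250,180:340,::-1],(800,500),interpolation=cv2.INTER_CUBIC))
```

```text
t 23.25 p [ 606.5 -163.3   78.1] yang -7.76 tilt [-0.005  0.001 -1.   ] w 21.1 g 30.0 f [-7.1  4.  10.1] q [-0.28  0.61  1.7   0.    0.83 -0.15]
r 114.9 q 1.248
t 23.25 p [ 606.5 -163.3   78.1] yang -7.76 tilt [-0.005  0.001 -1.   ] w 21.1 g 30.0 f [-7.1  4.  10.1] q [-0.28  0.61  1.7   0.    0.83 -0.15]
tool shift mm [0.6 0.9 1.1] units [0.01 0.02 0.02]
219 ((570.0384521484375, 79.8282699584961), (49.21616744995117, 38.32427978515625), 80.79131317138672) vise xy 4.7265148422241205 1.0876677696228028
```

View pics/s6.png

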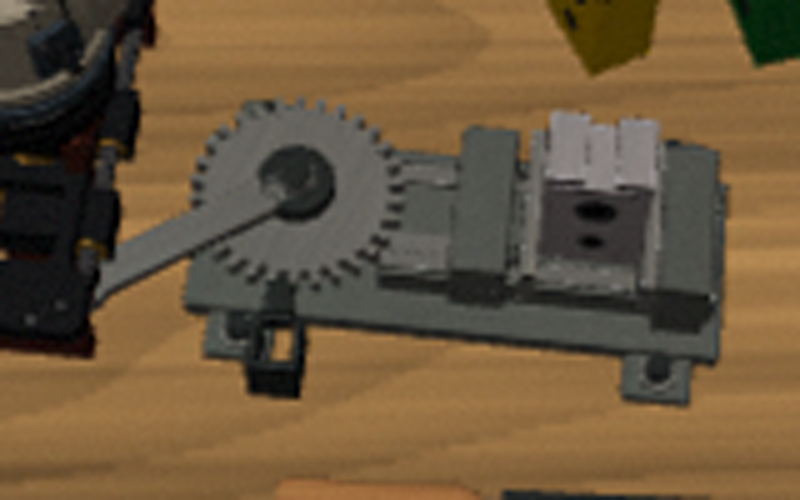

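```bash
python3 -c "
from h import *
lev(); print(ctrl.close_job())"
```

```text
t 23.3 p [ 606.5 -163.2   78.1] yang -7.76 tilt [-0.005  0.002 -1.   ] w 21.4 g 30.0 f [-7.4  4.6 10.4] q [-0.28  0.61  1.7   0.    0.83 -0.15]
r 114.9 q 1.248
the job is handed in; nothing more can be done
None
```

The job is handed in at 23.3 s: I opened the vise, turned the block a quarter turn and set it back square, then closed the lever to the sixth click (measured 1.248 rad against 1.257), and the gripper still holds the handle there.

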